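# Line up the leaf punch

## Robot

A 6-joint arm with a two-finger parallel gripper is mounted at the origin on the work surface. World frame = base frame: x ahead of the robot, y to its left, z up, the work surface at z = 0. Lengths are in mm, angles in degrees, forces in N, time in s.
With the tool pointing down it reaches from about 350 to 850 mm from the base axis. Payload 8.1 kg.
Tool frame: the origin (TCP) lies midway between the tips of the shut fingers; the grasp point (between the pads) lies 19 mm behind it; z points along the fingers, y is the line along which they close (so a half turn about z gives the same grasp; the last joint's range is limited). The gripper opens to 85 mm and grips with 20 to 120 N. Pads are 22 mm wide; open, the fingers measure 114 mm over their backs; the gripper's body (76 mm by 85 mm) begins 54 mm behind the grasp point. The pads swing forward as they close: fully open they stand 13 mm farther back than shut.
Start: joints at [-75.31, 7.471, 85.268, -0, 87.261, -4.893], TCP at [201.13, -565.289, 202.792] pointing down, gripper open.
Joint ranges: [-169.43, 169.43], [-51.17, 129.36], [1.28, 143.12], [-76.62, 256.62], [0, 156.53], [-152.29, 152.29]. Speed limits (degrees/s): [136.94, 136.94, 159.86, 180, 180, 180].

## Interface

Orientations are given as [roll, pitch, yaw] about the fixed x, y, z axes, in that order (R = Rz(yaw) Ry(pitch) Rx(roll)).
In Python, from bench import r gives the robot as it stands. The module is installed in compiled form; this text tells all that it offers.
- The arm moves only by the tool jog_arm, never from a script. Its argument "rows" is a list of rows, each a list of 2 entries, a list of its own where there are three numbers: the shift along the tool's x, y, z in mm, then the turn, a rotation vector about the tool's x, y, z in rad. A call has 1 to 10 rows; each row is the pose to reach, as a shift and turn from the pose commanded when the call began, along the tool's axes at that moment; what a row does not reach only later rows make up. A row lasts 1/10 s, in which the tool goes at most 50 mm and 8.59 degrees, less where a joint would pass 70% of its speed; a pose out of reach is approached as far as the arm can. A call with a gripper value outside its range is refused whole. "grip" is the finger opening in mm, from 0 to 85.4, set as the call begins (left out, the last holds). The fingers move at their own pace and stop on an object; "force" is the grip in N (left out, the last holds). Time passes only in rows, so rows that repeat a pose let the fingers close. It gives the time, the measured TCP pose, the force, the opening and the grip force at its end, in the units of the state.
- r.sense(): the state, without advancing time (a new reading comes with each control period).
- r.snapshot(name): name is "scene" or "top"; returns (picture, depth): 400x640x3 uint8, blue, green, red; 400x640 float32, mm along the optical axis (not along the pixel's ray), 0 where there is no reading.
- r.camera_params(name): a dict with "fx", "fy", "cx", "cy" (pixels), "pose" (4x4, takes a point from camera to world coordinates). Camera axes: x right, y down, z forward; pixel columns grow to the right and rows downward; lengths in mm; the calibration is good to about 2 mm. A picture is of the moment at which its call begins. camera_params takes no time and is no camera call.
- r.hand_in(): hands the job in; it is judged then, once.
The state is a dict: "time": time; "joint_pos": joint angles; "qd": joint speeds; "joint_efforts": joint torques, N m; "tool_pos": TCP position; "tcp_rot": TCP orientation; "ft_force": force on the tool from outside, world axes, zero at the start; "wrist_torque": the same for the moment, N m; "finger_gap": finger opening in mm; "grip_force": force on a finger pad.
Only numpy, scipy, OpenCV 4.12 (cv2) and the standard library are available. Lean on these libraries where they do the work, as an engineer would, in place of code of your own. Each camera call takes 0.05 s, during which the arm holds its last target. There are 200 camera calls.

## Task

Get the bench leaf-disc punch lined up: first slide its white guide head along the rails all the way to the stop where the head's bushing stands over the bushing in the base. Then take the long slim punch from the wooden rack, thread it down through the head's bushing and on into the base's bushing, and finish while still holding it there by its handle, upright, its end about halfway down the base's bushing and not resting on the bottom, with the head still at the stop. Leave the other two punches, the mug and the glue stick alone.

Things in the scene. Friction and masses are not known exactly. Their poses are not given: they have to be found in the camera images.
- stand: the punch stand, fixed: grey base plate 190 x 230 mm, 10 mm thick, with a steel block 44 x 44 mm (top 50 mm above the table, the lower bushing) and two rails along y under the head, a dark steel stop block at their +y end (y 30 to 65 mm, top 51 mm above the table). Origin on the axis of the lower bushing, at table level; z up. The rails run along its y axis; the plate spans x -55 to 135 and y -150 to 80 mm
- die_mouth (a point): centre of the mouth of the lower bushing, on the top face of the steel block, 50 mm above the table; vertical bore 12.5 mm in diameter with a 3 mm chamfer, 40 mm deep to the base plate, with a brass ring (20 mm inside, standing 2 mm above the face) round it
- head (a joint): travel of the white guide head on the rails, in m: 0 at the stop, where its bushing is exactly above the lower bushing; grows, up to 0.105, as the head moves along the stand's -y. It stays where it is left; it takes about 5 N to slide
- head_bore (a point): centre of the mouth of the head's bushing, on the top face of the head's arm, 105 mm above the table; vertical through bore 12.5 mm in diameter, 22 mm long, with a 3 mm chamfer and a brass ring (20 mm inside, 2 mm high) like the lower one. The arm is 46 mm wide in y and runs from x -23 to 109 mm in the stand's frame. Moves with the head
- head_post (a point): centre of the top of the head's black upright post, 18 mm in diameter, standing 50 mm up from the arm's top (z 105 to 155 mm above the table), 80 mm along the stand's x from the bushing: for pushing or pinching to slide the head. Moves with the head
- punch: the punch to use: plain steel rod 10 mm in diameter and 110 mm long (end chamfered to a 4 mm flat) under a black round handle 26 mm in diameter and 50 mm tall; about 0.1 kg. Origin: centre of the rod's lower end; z runs up the rod to the handle, whose underside is 110 mm and whose top is 160 mm above the origin. It hangs upright in a rack hole by the handle's underside
- punch_handle (a point): middle of that punch's handle, on its axis, 135 mm above its lower end
- rack: wooden rack, fixed, 250 x 70 mm, top 130 mm above the table, open below, three 17.5 mm holes in a row along its x axis at x -80, 0 and 80 mm. Origin: centre of its underside; z up. The three punches hang in the holes in any order
- punch_thick: bystander in the rack: thick punch, rod 16 mm by 105 mm, handle 38 mm in diameter and 50 mm tall. Origin at the rod's lower end
- punch_short: bystander in the rack: short punch, rod 10 mm by 45 mm, handle 24 mm in diameter and 26 mm tall. Origin at the rod's lower end
- mug: bystander: white mug, 80 mm across, 95 mm tall. Origin: centre of its underside
- glue: bystander: standing glue stick, 28 mm across, 85 mm tall. Origin: centre of its underside
Mind the look-alikes: they are no part of the job. What is shaped like the punch but orange, red or yellow is not meant.

How it is judged:
By the outcome, as a careful person would: the job done as asked, in the order asked, and still so for the second after the job is handed in, while the arm keeps its last pose, push and grip.
It also fails if it takes over 64 s, if anything falls off the work surface, if the arm or the gripper's body presses on something with over 40 N, if the wrist force passes 120 N, or if a joint passes its speed limit or range.

## Working session

There is one attempt and no reset: what is moved stays moved. The work goes in short steps, Python scripts to look and compute and a tool call to move; the robot and the scene stay as the last step left them, time stands still between calls to the robot, and variables do not carry over. Pictures are saved under pics/ and viewed, at most 10 in all, crops included, and the job is handed in when it is done.

Besides the shell and the picture viewer there is one more tool, called after ">>>" by a JSON object that holds its "fn" and its "kwargs", one argument or row to a line. jog_arm: Moves the arm, as the interface text tells. Its arguments: {"type":"object","properties":{"rows":{"type":"array"},"grip":{"type":"number"},"force":{"type":"number"}},"required":["rows"]}

```bash
mkdir -p pics; ls
python3 - <<'E'
from bench import r
import cv2,numpy as np
np.set_printoptions(suppress=True,precision=3)
ims=[]
for n in("scene","top"):
    p,d=r.snapshot(n);np.savez(f"{n}0.npz",p=p,d=d);cv2.imwrite(f"pics/{n}0.png",p)
    c=r.camera_params(n);print(n,c)
print(r.sense())
E
```

```text
pics
scene {'fx': 376.9352571375712, 'fy': 376.9352571375712, 'cx': 322.1578844620999, 'cy': 197.214249239085, 'pose': array([[ -0.844,   0.413,  -0.342, 858.589],
       [  0.536,   0.635,  -0.556, 507.298],
       [ -0.013,  -0.653,  -0.757, 659.632],
       [  0.   ,   0.   ,   0.   ,   1.   ]])}
top {'fx': 381.96441927370785, 'fy': 381.96441927370785, 'cx': 319.2907534334329, 'cy': 204.22300398324674, 'pose': array([[  0.026,  -0.986,   0.166, 458.352],
       [ -1.   ,  -0.025,   0.006, 109.406],
       [ -0.002,  -0.166,  -0.986, 953.105],
       [  0.   ,   0.   ,   0.   ,   1.   ]])}
{'time': 0.1, 'joint_pos': array([-75.31 ,   7.511,  85.324,   0.001,  87.263,  -4.892]), 'qd': array([-0.011, -0.081, -0.154,  0.039, -0.077,  0.034]), 'joint_efforts': array([  0.001, -57.095, -50.194,  -0.   ,   0.008,   0.   ]), 'tool_pos': array([ 200.993, -564.746,  201.842]), 'tcp_rot': array([-179.903,   -0.01 ,   19.582]), 'ft_force': array([ 0.404, -0.19 ,  0.329]), 'wrist_torque': array([-0.021,  0.011, -0.022]), 'grip_force': 0.0, 'finger_gap': 85.30717734134333}
```

View pics/scene0.png

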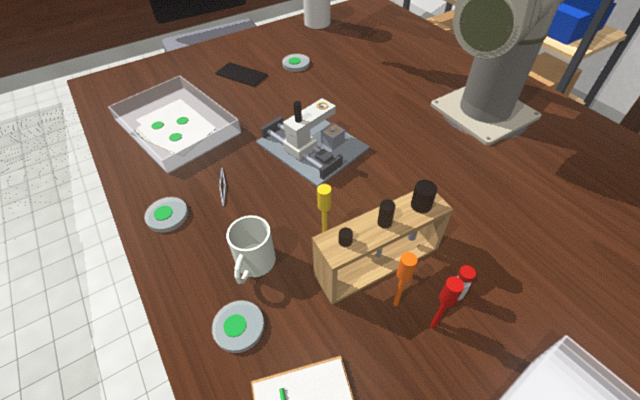

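View pics/top0.png

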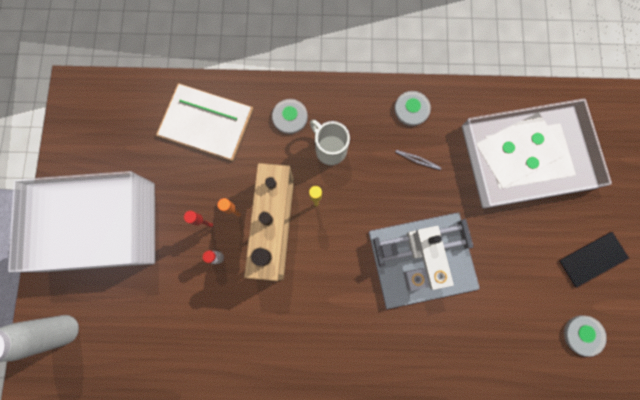

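The scene picture shows the rack with short (345,237), slim (387,213) and thick (424,195) punches. In the top view they are at (270,183), (265,218) and (261,258). The top view also shows the lower bushing at (417,280), the head bushing at (440,277), and the post at (434,240). The stop is on the image left, which is world +y.

```bash
cat > h.py <<'E'
import numpy as np,cv2
from bench import r
np.set_printoptions(suppress=True,precision=2)
def ray(n,uv):
    c=r.camera_params(n);P=c["pose"]
    d=P[:3,:3]@[(uv[0]-c["cx"])/c["fx"],(uv[1]-c["cy"])/c["fy"],1]
    return P[:3,3],d
def onz(n,uv,z):
    o,d=ray(n,uv);return o+d*(z-o[2])/d[2]
def cloud(n,d):
    c=r.camera_params(n);P=c["pose"];v,u=np.mgrid[:400,:640]
    X=np.stack([(u-c["cx"])/c["fx"]*d,(v-c["cy"])/c["fy"]*d,d],-1)
    return X@P[:3,:3].T+P[:3,3]
def proj(n,X):
    c=r.camera_params(n);P=c["pose"];q=P[:3,:3].T@(np.asarray(X,float)-P[:3,3])
    return np.array([c["fx"]*q[0]/q[2]+c["cx"],c["fy"]*q[1]/q[2]+c["cy"]])
E
python3 - <<'E'
from h import *
for n,pts in(("top",dict(short=(270,183),slim=(265,218),thick=(261,258),low=(417,280),hb=(440,277),post=(434,240))),("scene",dict(short=(345,237),slim=(387,207),thick=(424,190),post=(297,105),hb=(322,105)))):
    z=np.load(n+"0.npz");C=cloud(n,z["d"])
    for k,(u,v) in pts.items():
        print(n,k,np.median(C[v-1:v+2,u-1:u+2].reshape(-1,3),0))
    if n=="top":
        # black handle tops by height
        hsv=cv2.cvtColor(z["p"],cv2.COLOR_BGR2HSV)
        for nm,lo,hi,box in(("handles",145,190,(240,160,300,290)),("post",146,165,(420,225,450,255)),("arm",98,110,(400,210,480,300)),("plate",6,14,(360,200,490,320)),("block",44,53,(400,265,430,295)),("rack",124,135,(240,155,300,290))):
            m=np.zeros(C.shape[:2],np.uint8);x0,y0,x1,y1=box
            m[y0:y1,x0:x1]=((C[...,2]>lo)&(C[...,2]<hi))[y0:y1,x0:x1]
            nn,l,st,ce=cv2.connectedComponentsWithStats(m)
            for i in range(1,nn):
                if st[i,4]<12: continue
                Q=C[l==i];R=cv2.minAreaRect(Q[:,:2].astype(np.float32))
                print(nm,st[i,4],ce[i],Q.mean(0),"rect",np.array(R[0]),np.array(R[1]),R[2])
p=np.hstack([cv2.resize(np.load("top0.npz")["p"][205:315,360:490],None,fx=3,fy=3,interpolation=2),cv2.resize(np.load("scene0.npz")["p"][80:190,245:380],None,fx=3,fy=3,interpolation=2)])
cv2.imwrite("pics/c1.png",p[:,:800])
E
```

```text
top short [635.81 220.55 157.12]
top slim [556.77 223.78 180.11]
top thick [475.95 227.82 181.37]
top low [ 437.32 -123.35   22.39]
top hb [ 446.66 -159.15   84.33]
top post [ 523.27 -127.21  153.61]
handles 104 [270.29 182.22] [637.38 220.16 156.16] rect [637.94 220.73] [22.75 22.61] 85.00849151611328
handles 156 [265.12 218.23] [556.96 224.26 176.83] rect [558.24 225.72] [24.83 24.72] 71.88327026367188
handles 314 [260.61 256.82] [478.42 229.14 178.91] rect [478.1  230.35] [35.84 36.39] 1.211458683013916
post 66 [437.03 238.94] [ 525.51 -133.08  155.26] rect [ 525.41 -133.96] [16.65 15.15] 2.1493659019470215
arm 1196 [434.77 258.92] [ 485.95 -141.92  106.06] rect [ 489.56 -142.86] [131.85  47.45] 12.923951148986816
plate 3775 [422.89 265.65] [ 472.45 -140.95   11.  ] rect [ 486.46 -142.67] [189.99 231.25] 13.171430587768555
plate 182 [450.94 236.87] [ 543.63 -211.25   11.18] rect [ 543.73 -211.34] [24.27 48.42] 13.417401313781738
plate 119 [402.86 246.76] [516.28 -92.63  11.14] rect [515.89 -92.64] [24.25 30.32] 12.606157302856445
block 304 [417.31 279.42] [ 439.35 -116.86   50.63] rect [ 439.48 -117.46] [44.06 45.02] 13.046262741088867
rack 3113 [267.99 220.2 ] [559.74 224.6  130.99] rect [558.52 225.95] [ 70.74 249.82] 86.49247741699219
scene short [645.99 228.69 155.41]
scene slim [563.7  229.95 179.84]
scene thick [488.42 235.69 179.2 ]
scene post [ 531.1  -126.79  153.85]
scene hb [ 446.07 -157.34  102.3 ]
```

View pics/c1.png

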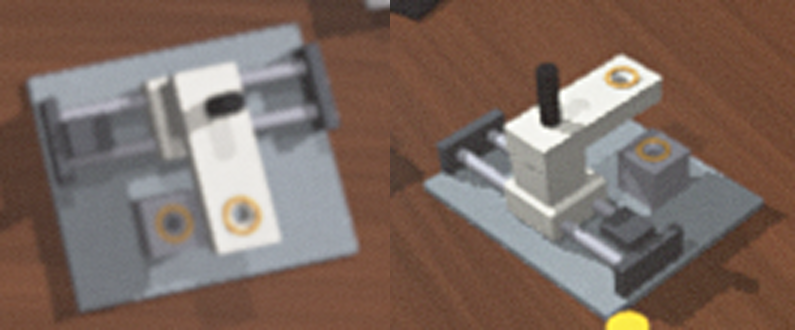

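The crop shows the die's ring in the block at left and the head's ring on the arm, with the head about 36 mm short of the stop. The plate, block, arm and post fits agree: stand yaw is about 13.1°, the die is at (439.5,-117.5), and the post is at (525.6,-134.4).

```bash
cat >> h.py <<'E'
import json,sys
from scipy.spatial.transform import Rotation as Ro
def plan(x,y,z,yaw,from_=None):
    "print shift/turn from the commanded pose (cmd.json) to a tool-down pose, save it as the new commanded one"
    a=from_ or json.load(open("cmd.json"));t=np.radians(a[3])
    d=np.array([x,y,z])-a[:3]
    X=np.array([np.cos(t),np.sin(t),0]);Y=np.array([np.sin(t),-np.cos(t),0])
    s=np.round([d@X,d@Y,-d[2]],1);w=round(np.radians(a[3]-yaw),3)
    p=np.array(a[:3])+s[0]*X+s[1]*Y+[0,0,-s[2]]
    print("shift",s.tolist(),"turn",[0,0,float(w)])
    json.dump([*p.tolist(),a[3]-np.degrees(w)],open("cmd.json","w"))
E
python3 -c "
from h import *
plan(525.6,-134.4,200,13.1,[201.13,-565.289,202.792,19.582])
plan(525.6,-134.4,120,13.1)
"
```

```text
shift [450.1, -297.2, 2.8] turn [0, 0, 0.113]
shift [0.0, -0.0, 80.0] turn [0, 0, 0.0]
```

>>> {"fn": "jog_arm", "kwargs": {
  "rows": [
    [[15, -10, 0], [0, 0, 0]],
    [[40, -26, 0], [0, 0, 0]],
    [[70, -46, 0], [0, 0, 0]],
    [[100, -66, 0], [0, 0, 0]],
    [[130, -86, 0], [0, 0, 0]],
    [[160, -106, 0], [0, 0, 0]],
    [[190, -125, 0], [0, 0, 0]],
    [[220, -145, 0], [0, 0, 0]],
    [[250, -165, 0], [0, 0, 0]]
  ],
  "grip": 85,
  "force": 20
}}

```text
time: 1.0
tool_pos: [382.1, -323.8, 202.6]
tcp_rot: [-180.0, -0.0, 19.6]
ft_force: [0.9, -0.5, -1.1]
finger_gap: 85.1
grip_force: 0.0
```

>>> {"fn": "jog_arm", "kwargs": {
  "rows": [
    [[30, -20, 0], [0, 0, 0.02]],
    [[60, -40, 0], [0, 0, 0.04]],
    [[90, -60, 1], [0, 0, 0.06]],
    [[120, -80, 2], [0, 0, 0.08]],
    [[150, -100, 2.8], [0, 0, 0.1]],
    [[175, -115, 2.8], [0, 0, 0.113]],
    [[190, -126, 2.8], [0, 0, 0.113]],
    [[200.1, -132.2, 2.8], [0, 0, 0.113]],
    [[200.1, -132.2, 2.8], [0, 0, 0.113]],
    [[200.1, -132.2, 2.8], [0, 0, 0.113]]
  ]
}}

```text
time: 2.0
tool_pos: [525.2, -134.6, 199.8]
tcp_rot: [180.0, 0.0, 13.1]
ft_force: [-0.5, 0.1, -0.4]
finger_gap: 84.4
grip_force: 0.0
```

>>> {"fn": "jog_arm", "kwargs": {
  "rows": [
    [[0, 0, 15], [0, 0, 0]],
    [[0, 0, 35], [0, 0, 0]],
    [[0, 0, 55], [0, 0, 0]],
    [[0, 0, 70], [0, 0, 0]],
    [[0, 0, 78], [0, 0, 0]],
    [[0, 0, 80], [0, 0, 0]],
    [[0, 0, 80], [0, 0, 0]]
  ]
}}

```text
time: 2.7
tool_pos: [525.6, -134.6, 120.1]
tcp_rot: [180.0, -0.0, 13.1]
ft_force: [-0.4, 0.3, -0.2]
finger_gap: 84.7
grip_force: 0.0
```

>>> {"fn": "jog_arm", "kwargs": {
  "rows": [
    [[0, 0, 0], [0, 0, 0]],
    [[0, 0, 0], [0, 0, 0]],
    [[0, 0, 0], [0, 0, 0]],
    [[0, 0, 0], [0, 0, 0]],
    [[0, 0, 0], [0, 0, 0]],
    [[0, 0, 0], [0, 0, 0]],
    [[0, 0, 0], [0, 0, 0]],
    [[0, 0, 0], [0, 0, 0]],
    [[0, 0, 0], [0, 0, 0]],
    [[0, 0, 0], [0, 0, 0]]
  ],
  "grip": 10,
  "force": 30
}}

```text
time: 3.7
tool_pos: [525.8, -134.3, 120.4]
tcp_rot: [180.0, -0.0, 13.1]
ft_force: [-1.1, 1.9, 5.3]
finger_gap: 15.7
grip_force: 29.4
```

>>> {"fn": "jog_arm", "kwargs": {
  "rows": [
    [[0, -2, 0], [0, 0, 0]],
    [[0, -6, 0], [0, 0, 0]],
    [[0, -11, 0], [0, 0, 0]],
    [[0, -16, 0], [0, 0, 0]],
    [[0, -21, 0], [0, 0, 0]],
    [[0, -26, 0], [0, 0, 0]],
    [[0, -29, 0], [0, 0, 0]],
    [[0, -31, 0], [0, 0, 0]],
    [[0, -32, 0], [0, 0, 0]],
    [[0, -32, 0], [0, 0, 0]]
  ]
}}

```text
time: 4.7
tool_pos: [518.6, -103.8, 120.4]
tcp_rot: [179.9, -0.0, 13.1]
ft_force: [0.2, -3.7, 5.0]
finger_gap: 15.6
grip_force: 29.5
```

>>> {"fn": "jog_arm", "kwargs": {
  "rows": [
    [[0, -1, 0], [0, 0, 0]],
    [[0, -2, 0], [0, 0, 0]],
    [[0, -3, 0], [0, 0, 0]],
    [[0, -3, 0], [0, 0, 0]]
  ]
}}

```text
time: 5.1
tool_pos: [518.0, -100.8, 120.4]
tcp_rot: [179.9, -0.0, 13.1]
ft_force: [0.3, -5.6, 4.3]
finger_gap: 15.6
grip_force: 29.5
```

>>> {"fn": "jog_arm", "kwargs": {
  "rows": [
    [[0, -1, 0], [0, 0, 0]],
    [[0, -1, 0], [0, 0, 0]]
  ]
}}

```text
time: 5.3
tool_pos: [517.7, -99.8, 120.4]
tcp_rot: [179.9, -0.0, 13.1]
ft_force: [-0.1, -4.8, 5.0]
finger_gap: 15.5
grip_force: 29.5
```

>>> {"fn": "jog_arm", "kwargs": {
  "rows": [
    [[0, -1, 0], [0, 0, 0]],
    [[0, -1, 0], [0, 0, 0]]
  ]
}}

```text
time: 5.5
tool_pos: [517.5, -98.8, 120.4]
tcp_rot: [180.0, -0.0, 13.1]
ft_force: [0.1, -3.6, 4.9]
finger_gap: 15.9
grip_force: 29.5
```

>>> {"fn": "jog_arm", "kwargs": {
  "rows": [
    [[0, -1, 0], [0, 0, 0]],
    [[0, -1, 0], [0, 0, 0]]
  ]
}}

```text
time: 5.7
tool_pos: [517.3, -98.2, 120.4]
tcp_rot: [179.9, -0.0, 13.1]
ft_force: [1.1, -6.6, 4.7]
finger_gap: 15.6
grip_force: 29.5
```

>>> {"fn": "jog_arm", "kwargs": {
  "rows": [
    [[0, -1, 0], [0, 0, 0]],
    [[0, -1, 0], [0, 0, 0]]
  ]
}}

```text
time: 5.9
tool_pos: [517.4, -98.1, 120.5]
tcp_rot: [179.8, -0.1, 13.1]
ft_force: [1.4, -10.7, 2.8]
finger_gap: 15.9
grip_force: 29.4
```

>>> {"fn": "jog_arm", "kwargs": {
  "rows": [
    [[0, -1, 0], [0, 0, 0]],
    [[0, -1, 0], [0, 0, 0]]
  ]
}}

```text
time: 6.1
tool_pos: [517.3, -98.1, 120.4]
tcp_rot: [179.7, -0.1, 13.1]
ft_force: [2.6, -13.5, 0.5]
finger_gap: 15.5
grip_force: 29.4
```

```bash
python3 -c "
from h import *
plan(516.5,-95.4,220,13.108,[516.5,-95.4,120,13.108])
plan(558.3,225.8,220,-3.4)
plan(558.3,225.8,139,-3.4)
"
```

```text
shift [0.0, 0.0, -100.0] turn [0, 0, 0.0]
shift [113.6, -303.4, -0.0] turn [0, 0, 0.288]
shift [-0.0, 0.1, 81.0] turn [0, 0, 0.0]
```

>>> {"fn": "jog_arm", "kwargs": {
  "rows": [
    [[0, 0, 0], [0, 0, 0]],
    [[0, 0, 0], [0, 0, 0]],
    [[0, 0, 0], [0, 0, 0]],
    [[0, 0, 0], [0, 0, 0]],
    [[0, 0, 0], [0, 0, 0]],
    [[0, 0, 0], [0, 0, 0]],
    [[0, 0, 0], [0, 0, 0]],
    [[0, 0, 0], [0, 0, 0]]
  ],
  "grip": 85
}}

```text
time: 6.9
tool_pos: [516.5, -95.4, 120.0]
tcp_rot: [-180.0, -0.0, 13.1]
ft_force: [-0.1, 0.1, 0.0]
finger_gap: 84.7
grip_force: 0.0
```

>>> {"fn": "jog_arm", "kwargs": {
  "rows": [
    [[0, 0, -10], [0, 0, 0]],
    [[0, 0, -30], [0, 0, 0]],
    [[0, 0, -55], [0, 0, 0]],
    [[0, 0, -80], [0, 0, 0]],
    [[0, 0, -95], [0, 0, 0]],
    [[0, 0, -100], [0, 0, 0]],
    [[0, 0, -100], [0, 0, 0]]
  ]
}}

```text
time: 7.6
tool_pos: [516.9, -95.6, 220.6]
tcp_rot: [180.0, -0.1, 13.1]
ft_force: [0.1, 0.8, -0.3]
finger_gap: 85.1
grip_force: 0.0
```

>>> {"fn": "jog_arm", "kwargs": {
  "rows": [
    [[8, -20, 0], [0, 0, 0.02]],
    [[20, -54, 0], [0, 0, 0.05]],
    [[35, -94, 0], [0, 0, 0.09]],
    [[50, -134, 0], [0, 0, 0.13]],
    [[65, -174, 0], [0, 0, 0.17]],
    [[80, -214, 0], [0, 0, 0.21]],
    [[95, -254, 0], [0, 0, 0.25]],
    [[107, -286, 0], [0, 0, 0.28]],
    [[113.6, -303.4, 0], [0, 0, 0.288]],
    [[113.6, -303.4, 0], [0, 0, 0.288]]
  ]
}}

```text
time: 8.6
tool_pos: [557.1, 228.1, 217.6]
tcp_rot: [180.0, 0.2, -3.2]
ft_force: [-0.3, -1.0, 0.2]
finger_gap: 84.7
grip_force: 0.0
```

Run:
```python
from h import *
p,d=r.snapshot("scene");q,e=r.snapshot("top")
C=cloud("top",e);m=np.zeros((400,640),np.uint8);m[210:300,360:490]=((C[...,2]>98)&(C[...,2]<110))[210:300,360:490]
Q=C[m>0];R=cv2.minAreaRect(Q[:,:2].astype(np.float32));print(len(Q),R)
cv2.imwrite("pics/s1.png",np.hstack([cv2.resize(p[70:290,240:480],None,fx=1.6,fy=1.6),cv2.resize(q[150:370,240:480],None,fx=1.6,fy=1.6)]))
print(r.sense()["tool_pos"])
```

```text
1198 ((481.51702880859375, -107.40757751464844), (132.06109619140625, 47.5056266784668), 12.73489761352539)
[557.47 225.55 218.16]
```

View pics/s1.png

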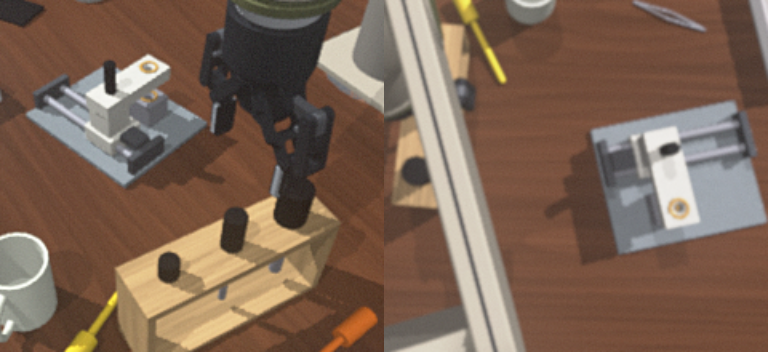

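The crop shows the head at the stop: the arm centre moved 36.4 mm, which puts the bore at (439.6,-117.0), and the push met contact. The gripper is over the middle punch. The yellow and orange look-alikes now lie on the table. The orange one was never near the arm.

>>> {"fn": "jog_arm", "kwargs": {
  "rows": [
    [[0, 0, 10], [0, 0, 0]],
    [[0, 0, 28], [0, 0, 0]],
    [[0, 0, 46], [0, 0, 0]],
    [[0, 0, 62], [0, 0, 0]],
    [[0, 0, 74], [0, 0, 0]],
    [[0, 0, 81], [0, 0, 0]],
    [[0, 0, 81], [0, 0, 0]],
    [[0, 0, 81], [0, 0, 0]]
  ]
}}

```text
time: 9.5
tool_pos: [558.7, 225.8, 139.5]
tcp_rot: [-180.0, -0.0, -3.4]
ft_force: [-0.2, 0.1, -0.4]
finger_gap: 84.9
grip_force: 0.0
```

>>> {"fn": "jog_arm", "kwargs": {
  "rows": [
    [[0, 0, 0], [0, 0, 0]],
    [[0, 0, 0], [0, 0, 0]],
    [[0, 0, 0], [0, 0, 0]],
    [[0, 0, 0], [0, 0, 0]],
    [[0, 0, 0], [0, 0, 0]],
    [[0, 0, 0], [0, 0, 0]],
    [[0, 0, 0], [0, 0, 0]],
    [[0, 0, 0], [0, 0, 0]],
    [[0, 0, 0], [0, 0, 0]],
    [[0, 0, 0], [0, 0, 0]]
  ],
  "grip": 15,
  "force": 50
}}

```text
time: 10.5
tool_pos: [558.7, 226.1, 139.5]
tcp_rot: [-180.0, -0.1, -3.4]
ft_force: [-0.8, 2.5, 6.6]
finger_gap: 23.3
grip_force: 49.4
```

>>> {"fn": "jog_arm", "kwargs": {
  "rows": [
    [[0, 0, -4], [0, 0, 0]],
    [[0, 0, -12], [0, 0, 0]],
    [[0, 0, -28], [0, 0, 0]],
    [[0, 0, -46], [0, 0, 0]],
    [[0, 0, -64], [0, 0, 0]],
    [[0, 0, -84], [0, 0, 0]],
    [[0, 0, -104], [0, 0, 0]],
    [[0, 0, -122], [0, 0, 0]],
    [[0, 0, -134], [0, 0, 0]],
    [[0, 0, -140], [0, 0, 0]]
  ]
}}

```text
time: 11.5
tool_pos: [558.9, 225.9, 281.3]
tcp_rot: [-180.0, -0.1, -3.4]
ft_force: [-0.5, 0.1, -2.0]
finger_gap: 23.3
grip_force: 49.1
```

```bash
python3 -c "
from h import *
plan(558.3,225.8,279,-3.4)
plan(439.6,-117.2,279,13.1)
"
```

```text
shift [-0.0, -0.0, -140.0] turn [0, 0, 0.0]
shift [-98.2, 349.4, -0.0] turn [0, 0, -0.288]
```

>>> {"fn": "jog_arm", "kwargs": {
  "rows": [
    [[-4, 14, 0], [0, 0, 0]],
    [[-12, 40, 0], [0, 0, 0]],
    [[-20, 70, 0], [0, 0, 0]],
    [[-28, 100, 0], [0, 0, 0]],
    [[-36, 130, 0], [0, 0, 0]],
    [[-45, 160, 0], [0, 0, 0]],
    [[-53, 190, 0], [0, 0, 0]],
    [[-60, 215, 0], [0, 0, 0]],
    [[-66, 235, 0], [0, 0, 0]],
    [[-70, 249.4, 0], [0, 0, 0]]
  ]
}}

```text
time: 12.5
tool_pos: [472.1, -20.9, 277.8]
tcp_rot: [180.0, 0.1, -3.5]
ft_force: [0.1, 0.6, -1.0]
finger_gap: 23.4
grip_force: 49.2
```

>>> {"fn": "jog_arm", "kwargs": {
  "rows": [
    [[-4, 14, 0], [0, 0, -0.04]],
    [[-10, 36, 0], [0, 0, -0.09]],
    [[-16, 58, 0], [0, 0, -0.15]],
    [[-22, 78, 0], [0, 0, -0.21]],
    [[-26, 92, 0], [0, 0, -0.26]],
    [[-28.2, 100, 0], [0, 0, -0.288]],
    [[-28.2, 100, 0], [0, 0, -0.288]],
    [[-28.2, 100, 0], [0, 0, -0.288]],
    [[-28.2, 100, 0], [0, 0, -0.288]]
  ]
}}

```text
time: 13.4
tool_pos: [439.4, -116.8, 278.6]
tcp_rot: [-180.0, 0.0, 13.1]
ft_force: [-0.3, -0.2, -1.1]
finger_gap: 23.4
grip_force: 49.2
```

Run:
```python
from h import *
s=r.sense();print(s["tool_pos"],s["tcp_rot"],s["time"])
p,d=r.snapshot("scene");q,e=r.snapshot("top")
np.savez("s2.npz",p=p,d=d)
t=s["tool_pos"]
for nm,X in(("tip",t+[0,0,-116]),("underside",t+[0,0,-6]),("bore",[439.6,-117.2,105]),("die",[439.6,-117.2,50])):print(nm,proj("scene",X),proj("top",X))
cv2.imwrite("pics/s2.png",np.hstack([cv2.resize(p[20:170,260:390],None,fx=3,fy=3),cv2.resize(q[200:350,360:490],None,fx=3,fy=3)]))
```

```text
[ 439.38 -116.8   278.57] [-179.97    0.03   13.08] 13.4
tip [333.4   90.73] [431.15 280.94]
underside [333.91  44.87] [449.24 282.96]
bore [333.01 111.34] [423.74 279.99]
die [332.81 129.3 ] [417.38 279.29]
```

View pics/s2.png

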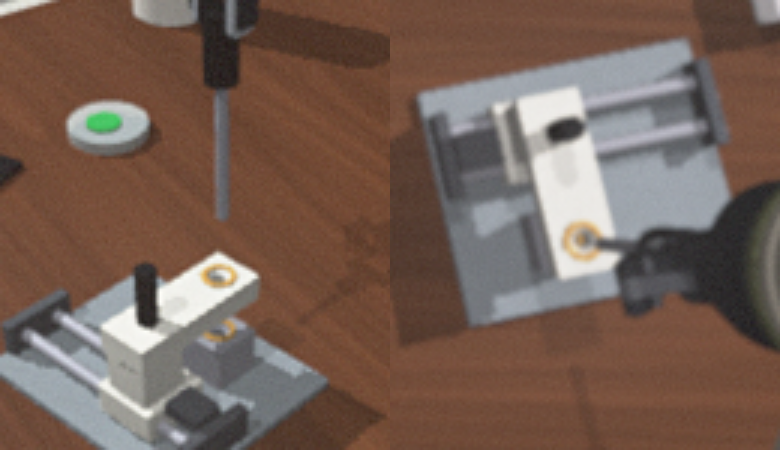

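The scene crop has the rod hanging vertically with its tip at (333.7,92.3). The head's ring is at (332.7,111.7), within a pixel of where I projected it, and the tip is in line above it. I'll descend with force checks.

>>> {"fn": "jog_arm", "kwargs": {
  "rows": [
    [[0, 0, 8], [0, 0, 0]],
    [[0, 0, 20], [0, 0, 0]],
    [[0, 0, 32], [0, 0, 0]],
    [[0, 0, 42], [0, 0, 0]],
    [[0, 0, 48], [0, 0, 0]],
    [[0, 0, 50], [0, 0, 0]],
    [[0, 0, 50], [0, 0, 0]]
  ]
}}

```text
time: 14.2
tool_pos: [439.5, -117.1, 228.7]
tcp_rot: [-180.0, 0.0, 13.1]
ft_force: [0.4, -1.3, 0.3]
finger_gap: 23.2
grip_force: 49.2
```

>>> {"fn": "jog_arm", "kwargs": {
  "rows": [
    [[0, 0, 2], [0, 0, 0]],
    [[0, 0, 4], [0, 0, 0]],
    [[0, 0, 6], [0, 0, 0]],
    [[0, 0, 6], [0, 0, 0]]
  ]
}}

```text
time: 14.6
tool_pos: [439.5, -117.2, 222.8]
tcp_rot: [-180.0, 0.0, 13.1]
ft_force: [0.5, -0.1, -1.1]
finger_gap: 23.5
grip_force: 49.2
```

>>> {"fn": "jog_arm", "kwargs": {
  "rows": [
    [[0, 0, 2], [0, 0, 0]],
    [[0, 0, 4], [0, 0, 0]],
    [[0, 0, 4], [0, 0, 0]]
  ]
}}

```text
time: 14.9
tool_pos: [439.6, -117.4, 218.8]
tcp_rot: [180.0, 0.0, 13.1]
ft_force: [-0.1, -1.3, -1.2]
finger_gap: 23.2
grip_force: 49.1
```

>>> {"fn": "jog_arm", "kwargs": {
  "rows": [
    [[0, 0, 2], [0, 0, 0]],
    [[0, 0, 4], [0, 0, 0]],
    [[0, 0, 6], [0, 0, 0]],
    [[0, 0, 6], [0, 0, 0]]
  ]
}}

```text
time: 15.3
tool_pos: [439.5, -117.2, 212.6]
tcp_rot: [-180.0, 0.0, 13.1]
ft_force: [0.7, -1.7, -1.4]
finger_gap: 23.6
grip_force: 49.0
```

>>> {"fn": "jog_arm", "kwargs": {
  "rows": [
    [[0, 0, 3], [0, 0, 0]],
    [[0, 0, 6], [0, 0, 0]],
    [[0, 0, 9], [0, 0, 0]],
    [[0, 0, 12], [0, 0, 0]],
    [[0, 0, 12], [0, 0, 0]]
  ]
}}

```text
time: 15.8
tool_pos: [439.3, -117.1, 200.3]
tcp_rot: [-180.0, 0.0, 13.1]
ft_force: [0.9, -1.8, -2.0]
finger_gap: 23.5
grip_force: 49.1
```

>>> {"fn": "jog_arm", "kwargs": {
  "rows": [
    [[0, 0, 4], [0, 0, 0]],
    [[0, 0, 8], [0, 0, 0]],
    [[0, 0, 12], [0, 0, 0]],
    [[0, 0, 16], [0, 0, 0]],
    [[0, 0, 20], [0, 0, 0]],
    [[0, 0, 24], [0, 0, 0]],
    [[0, 0, 26], [0, 0, 0]],
    [[0, 0, 26], [0, 0, 0]]
  ]
}}

```text
time: 16.6
tool_pos: [439.3, -117.1, 174.4]
tcp_rot: [-180.0, 0.0, 13.1]
ft_force: [0.4, -2.1, -2.4]
finger_gap: 23.0
grip_force: 49.1
```

>>> {"fn": "jog_arm", "kwargs": {
  "rows": [
    [[0, 0, 2], [0, 0, 0]],
    [[0, 0, 4], [0, 0, 0]],
    [[0, 0, 6], [0, 0, 0]],
    [[0, 0, 6], [0, 0, 0]]
  ]
}}

```text
time: 17.0
tool_pos: [439.5, -117.1, 168.7]
tcp_rot: [-180.0, 0.0, 13.1]
ft_force: [1.0, -1.5, -1.4]
finger_gap: 23.4
grip_force: 49.1
```

>>> {"fn": "jog_arm", "kwargs": {
  "rows": [
    [[0, 0, 2], [0, 0, 0]],
    [[0, 0, 4], [0, 0, 0]],
    [[0, 0, 6], [0, 0, 0]],
    [[0, 0, 6], [0, 0, 0]]
  ]
}}

```text
time: 17.4
tool_pos: [439.5, -117.2, 162.6]
tcp_rot: [-180.0, 0.0, 13.1]
ft_force: [0.5, -1.7, -1.6]
finger_gap: 23.2
grip_force: 49.2
```

>>> {"fn": "jog_arm", "kwargs": {
  "rows": [
    [[0, 0, 2], [0, 0, 0]],
    [[0, 0, 5], [0, 0, 0]],
    [[0, 0, 8], [0, 0, 0]],
    [[0, 0, 11], [0, 0, 0]],
    [[0, 0, 13], [0, 0, 0]],
    [[0, 0, 13], [0, 0, 0]],
    [[0, 0, 13], [0, 0, 0]]
  ]
}}

```text
time: 18.1
tool_pos: [439.4, -117.1, 149.6]
tcp_rot: [-180.0, 0.0, 13.1]
ft_force: [1.0, -1.7, -2.0]
finger_gap: 23.2
grip_force: 49.1
```

Run:
```python
from h import *
p,d=r.snapshot("scene");q,e=r.snapshot("top")
C=cloud("top",e);m=np.zeros((400,640),np.uint8);m[210:300,360:490]=((C[...,2]>98)&(C[...,2]<110))[210:300,360:490]
Q=C[m>0];print(len(Q),cv2.minAreaRect(Q[:,:2].astype(np.float32)))
s=r.sense();print(s["tool_pos"],s["ft_force"],s["wrist_torque"])
for z in(140,190):print(z,proj("scene",[439.5,-117.2,z]))
cv2.imwrite("pics/s3.png",np.hstack([cv2.resize(p[40:170,260:390],None,fx=3,fy=3),cv2.resize(q[200:330,360:490],None,fx=3,fy=3)]))
```

```text
939 ((491.79571533203125, -105.27398681640625), (110.95333099365234, 47.46953582763672), 12.970416069030762)
[ 439.49 -117.11  149.83] [ 0.09 -1.38 -2.62] [-0.51 -0.13 -0.01]
140 [333.17  99.01]
190 [333.38  80.08]
```

View pics/s3.png

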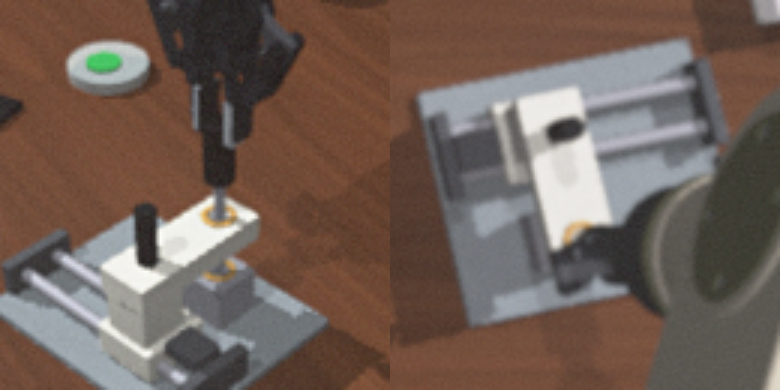

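The crop shows the rod through the head's ring at (333,112) and on into the die ring. The handle's underside is about 35 mm above the head, so the rod's end is near z = 30 mm. The head has not moved, so I'm handing in.

```bash
python3 -c "
from bench import r
print(r.hand_in())"
```

```text
the job is handed in; nothing more can be done
None
```

The job is handed in at about 18 s: the head is at the stop, and the slim punch is held upright through both bushings with its end about halfway down the lower one (measured, no verdict returned); the yellow and orange look-alikes were lying on the table by mid-job, the orange one never near the arm and the yellow one's cause not checked.

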